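# Deal the top deck plate off the pile into the assembly jig

### The job

Draw the top plywood plate sideways off the pile with light fingertip pressure, out through the open side of its steel stock holder and onto the aluminium jig beside it, then bank it in the corner: flat on the jig, one edge against the end stop and the neighbouring edge against the side fence. Keep it sliding low, do not lift it, and press so lightly that the rest of the pile stays where it is in the holder. Leave the other things on the bench alone.

Things in the scene. Friction and masses are not known exactly. Their poses are not given: they have to be found in the camera images.
- top_plate: Topmost of four identical waxed birch plywood rover decks piled in the holder: 150 (x) x 115 (y) x 9 mm, about 105 g, plain but for 3 to 5 mm screw holes. Origin: centre of its underside, 31 mm above the bench at the start; top face 40 mm. Too wide to grasp, edges walled in: drag it with fingertips pressed on its top face, at 2 to 6 N; over about 8 N the pile under it comes along. Fingertips grip it twice as well as ply slides on ply.
- plate3: The plate directly under the top plate, identical to top_plate (150 x 115 x 9 mm, about 105 g); origin: centre of its underside; 22 mm above the bench.
- plate2: Third plate from the top, identical to top_plate (150 x 115 x 9 mm, about 105 g); origin: centre of its underside; 13 mm above the bench.
- plate1: Bottom plate of the pile, identical to top_plate (150 x 115 x 9 mm, about 105 g); origin: centre of its underside; 4 mm above the bench, on the holder's floor.
- holder: Fixed steel sheet tray holding the pile, level on the bench. Origin: centre of its underside. Floor 4 mm thick, y = -61.5 to +61.5 mm. Walls 3 mm thick, 50 mm tall (10 mm above the pile), inner faces at x = -78, x = +78 and y = +61 mm; fully open to its own -y, where the jig stands. Low foot flanges to x = -98 and +98 mm. The plates lie along its x and y with about 3 mm play to each wall.
- jig: Fixed assembly jig: aluminium plate 200 (x) x 160 (y) mm, flat deck 27 mm above the bench (4 mm under the top plate's underside in the pile), 8 to 24 mm beyond the holder's open side, parallel within 2.5 degrees. Origin: centre of its underside. Two steel bars stand 12 mm above the deck, an end stop on its -y side and a side fence on its -x side; +x and +y sides are open.
- end_stop: Dark steel bar fixed on the jig, 120 (its x) x 14 x 12 mm tall. Origin: on the deck (27 mm above the bench), at mid-length of the face that looks to the holder (jig's y = -61, x = +20 mm). The face looks along its +y. Axes as the jig's.
- side_fence: Dark steel bar fixed on the jig, 90 (its y) x 14 x 12 mm tall. Origin: on the deck (27 mm above the bench), at mid-length of its inner face (jig's x = -81, y = +12 mm). The face looks along its +x. Axes as the jig's. A plate coming straight out of the holder arrives 3 to 32 mm clear of it.
- home (a point): Point on the jig's deck where the plate's origin (centre of its underside) lies when it is banked against both stops: x = -6, y = -3.5, z = 27 mm in the jig's frame; the plate's x then lies along this point's x (the jig's x).
- rover: Bystander: half-built two-wheeled rover, blue metal chassis with black tyres and a dark circuit board, about 170 x 165 x 100 mm, origin under its middle.
- screwdriver: Bystander: screwdriver with a black handle, 190 mm long (along its x), lying; origin under its middle.
- wheel: Bystander: rover wheel with a black tyre, 68 mm across and 24 mm thick, lying flat; origin at the centre of its underside.
- gearmotor: Bystander: yellow plastic gear motor, 100 x 40 x 22 mm, lying; origin under its gearbox.
Things that resemble listed ones, but are neither listed nor needed, are in the scene too. Leave any blue or orange look-alike of the holder alone.

How it is judged:
By the outcome, as a careful person would: the job done as asked, in the order asked, and still so for the second after the job is handed in, with the robot touching nothing.
It also fails if it takes over 72 s, if anything falls off the work surface, if the arm or the gripper's body presses on something with over 40 N, if the wrist force passes 120 N, or if a joint passes its speed limit or range.

### The arm

A 7-joint arm with a two-finger parallel gripper is mounted at the origin on the work surface. World frame = base frame: x ahead of the robot, y to its left, z up, the work surface at z = 0. Lengths are in mm, angles in rad, forces in N, time in s.
With the tool pointing down it reaches from about 350 to 900 mm from the base axis. Payload 8.1 kg.
Tool frame: the origin (TCP) lies at the very end of the fingers, on their centre line; the grasp point (between the pads) lies 19 mm behind it; z points along the fingers, y is the direction in which the jaws open and shut (so a half turn about z gives the same grasp; the last joint's range is limited). The gripper opens to 85 mm and grips with 20 to 120 N. Pads are 22 mm wide; open, the fingers measure 114 mm over their backs; the gripper's body (76 mm by 85 mm) begins 54 mm behind the grasp point. The pads swing forward as they close: fully open they stand 13 mm farther back than shut.
Start: joints at [1.205, 0.434, 0.025, 1.573, -0.012, 1.134, -0.075], TCP at [162.341, -603.562, 231.323] pointing down, gripper open.
Joint ranges: [-2.62, 2.62], [-0.44, 2.09], [-1.27, 1.32], [0.08, 2.57], [-1.32, 4.46], [0.12, 2], [-2.74, 2.74]. Speed limits (rad/s): [2.22, 2.22, 3.01, 3.01, 3.14, 3.14, 3.14].

### API

Orientations are given as a unit quaternion [x, y, z, w].
In Python, from station import arm, optics, workorder gives the robot as it stands.
- The arm moves only by the tool jog_arm, never from a script. Its arguments are lists of equal length, an entry for each row: "delta_pos": the shift along the tool's x, y, z in cm, a list of three; "delta_rot": the turn, a rotation vector about the tool's x, y, z in rad, a list of three. In form: {"delta_pos": [[x, y, z], ...], "delta_rot": [[rx, ry, rz], ...]}. A call has 1 to 8 rows; each row shifts and turns the commanded pose from where the row before left it, along the tool's axes as they then stand; what a row does not reach is not made up. A row lasts 1/12 s, in which the tool goes at most 41.7 mm and 7.16 degrees, less where a joint would pass 70% of its speed; a pose out of reach is approached as far as the arm can. A call with a gripper value outside its range is refused whole. "hand" is the opening, from 0 (shut) to 1 (fully open), set as the call begins (left out, the last holds). The fingers move at their own pace and stop on an object; the grip force is fixed at half the most. Time passes only in rows, so rows that do not move let the fingers close. It gives the time, the measured TCP pose, the force and the opening at its end, in the units of the state.
- arm.get_obs(): the state, without advancing time (a new reading comes with each control period).
- optics.grab_frame(name): name is "side" or "top" or "wrist"; returns the picture (384x512x3 uint8, red, green, blue); there is no depth.
- optics.get_calibration(name): a dict with "fovy" (degrees; the focal length in pixels is half the picture's height over the tangent of half this angle, whatever the lens; pixels are square), "cx", "cy" (the principal point, pixels), "camera_from_world" (4x4, takes a point from world to camera coordinates). Camera axes: x right, y up, looking along -z (the intrinsics and any distortion apply to the point x, -y, -z); pixel columns grow to the right and rows downward; lengths in mm; the calibration is good to about 2 mm. The wrist camera is an equidistant fisheye: a pixel r from the principal point sees the ray r / f radians off the axis. A picture is of the moment at which its call begins: read the wrist's pose just before it. get_calibration takes no time and is no camera call; for the wrist camera it gives the pose at the moment of the call.
- workorder.finish_job(): hands the job in, once; it reports no verdict.
The state is a dict: "time": time; "joint_positions": joint angles; "qvel": joint speeds; "joint_torque": joint torques, N m; "eef_pos": TCP position; "tcp_rot": TCP orientation; "wrist_force": force on the tool from outside, world axes, zero at the start; "ft_torque": the same for the moment, N m; "opening": finger opening in mm.
Only numpy, scipy, OpenCV 4.12 (cv2) and the standard library are available. Lean on these libraries where they do the work, as an engineer would, in place of code of your own. Each camera call takes 0.05 s, during which the arm holds its last target. There are 200 camera calls.

## Working session

There is one attempt and no reset: what is moved stays moved. The work goes in short steps, Python scripts to look and compute and a tool call to move; the robot and the scene stay as the last step left them, time stands still between calls to the robot, and variables do not carry over. Pictures are saved under pics/ and viewed, about 8 in all and at most 12, crops included, and the job is handed in when it is done.

Besides the shell and the picture viewer there is one more tool, called after "Request:" as name(argument=value, ...) on one line, values as JSON. jog_arm: Moves the arm, as the interface text tells. Its arguments: {"type":"object","properties":{"delta_pos":{"type":"array"},"delta_rot":{"type":"array"},"hand":{"type":"number"}},"required":["delta_pos","delta_rot"]}

```bash
mkdir -p pics; cat > h.py <<'E'
import numpy as np, cv2
from station import arm, optics, workorder
def snap(n,f):
    c=optics.get_calibration(n); im=optics.grab_frame(n)
    cv2.imwrite(f'pics/{f}.png',cv2.cvtColor(im,cv2.COLOR_RGB2BGR)); return im,c
def foc(c): return 192/np.tan(np.radians(c['fovy'])/2)
def ray(c,uv,z,fish=False):
    f=foc(c);d=np.array([uv[0]-c['cx'],uv[1]-c['cy']],float)
    if fish:
        r=np.hypot(*d);th=r/f;v=np.array([*(d/max(r,1e-9)*np.sin(th)),np.cos(th)])
    else: v=np.array([*(d/f),1.])
    v=v*[1,-1,-1];M=np.linalg.inv(np.array(c['camera_from_world']));o=M[:3,3];w=M[:3,:3]@v
    return o+w*(z-o[2])/w[2]
def proj(c,p,fish=False):
    M=np.array(c['camera_from_world']);q=(M@np.r_[p,1])[:3]*[1,-1,-1];f=foc(c)
    if fish:
        r=np.hypot(q[0],q[1]);th=np.arctan2(r,q[2]);uv=q[:2]/max(r,1e-9)*th*f
    else: uv=q[:2]/q[2]*f
    return uv+[c['cx'],c['cy']]
E
python3 - <<'E'
from h import *
a,c=snap('top','top1');b,d=snap('side','side1')
for x in(c,d): print({k:(np.round(v,3).tolist()) for k,v in x.items()})
cv2.imwrite('pics/both.png',cv2.resize(cv2.cvtColor(a,cv2.COLOR_RGB2BGR),(800,600),interpolation=2))
o=arm.get_obs();print(o)
E
```

```text
{'fovy': 56.58, 'cx': 257.544, 'cy': 190.434, 'camera_from_world': [[0.001, -1.0, 0.015, -23.597], [0.999, 0.002, 0.047, -575.743], [-0.047, 0.015, 0.999, -941.52], [0.0, 0.0, 0.0, 1.0]]}
{'fovy': 46.567, 'cx': 261.163, 'cy': 188.032, 'camera_from_world': [[0.973, -0.232, 0.006, -543.569], [0.166, 0.713, 0.681, -105.581], [-0.162, -0.662, 0.732, -1305.502], [0.0, 0.0, 0.0, 1.0]]}
{'time': 0.1, 'joint_positions': array([ 1.20541169,  0.43515791,  0.02495856,  1.57403   , -0.01161422,
        1.13397418, -0.07510551]), 'qvel': array([-1.60894007e-04, -1.59226893e-03,  1.68335545e-03, -1.41567702e-03,
       -9.60045640e-05,  7.69264910e-05, -1.80068798e-03]), 'joint_torque': array([ 4.74168803e-03, -6.71751094e+01,  1.02933794e+00, -3.16900599e+01,
        1.59081205e-02,  7.23438439e-03,  5.98825591e-05]), 'eef_pos': array([ 162.19921576, -603.11148288,  230.59215277]), 'tcp_rot': array([ 9.91384615e-01,  1.30981062e-01, -1.47897049e-04, -6.96696518e-04]), 'wrist_force': array([-0.31048377, -0.41686427,  0.06995926]), 'ft_torque': array([ 0.04067822,  0.02141907, -0.02811106]), 'opening': 85.26654715805849}
```

View pics/both.png

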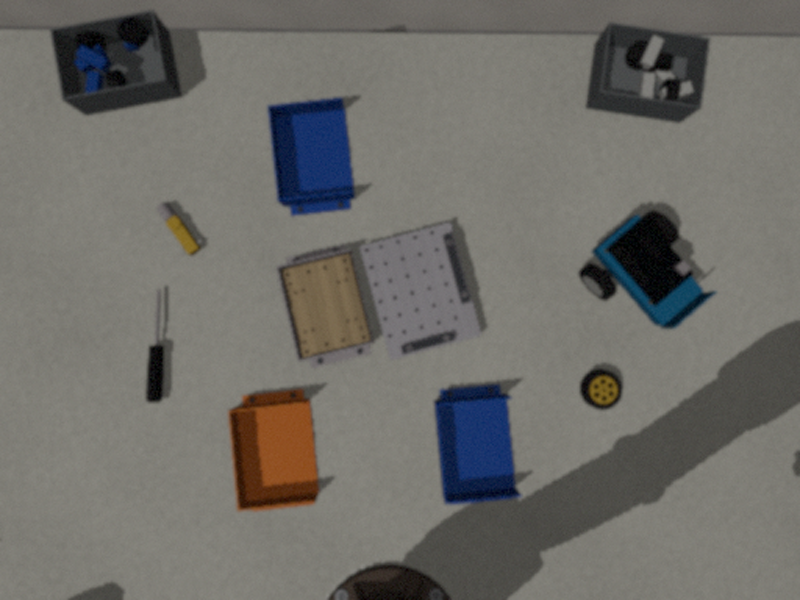

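View pics/side1.png

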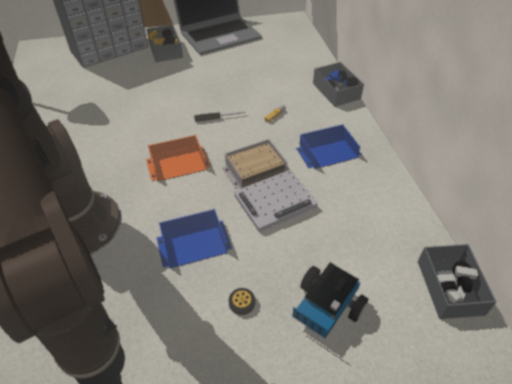

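The pictures (top image at 800x600 scale) show these candidates for the holder: blue trays at (312,155) and (475,445), an orange tray at (275,450), and the grey steel holder with plywood at (325,305). I choose the grey one, because the perforated jig stands at its open side at (420,288), with the end stop at (457,267) and the fence at (428,342). Next is a close crop to measure from.

```bash
python3 - <<'E'
import cv2
a=cv2.imread('pics/top1.png')[135:240,172:317]
a=cv2.resize(a,None,fx=5.5,fy=5.5,interpolation=cv2.INTER_CUBIC);cv2.imwrite('pics/crop1.png',a);print(a.shape)
E
```

```text
(578, 798, 3)
```

View pics/crop1.png

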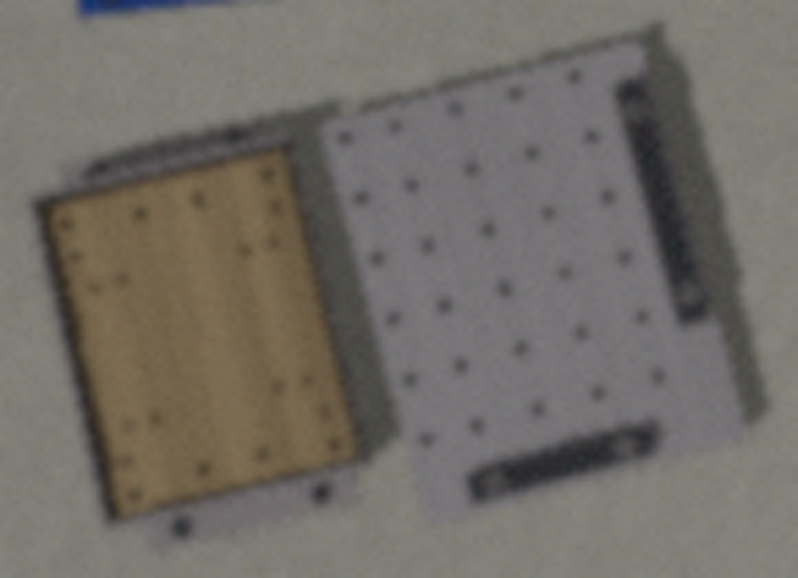

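```bash
cat >> h.py <<'E'
def rigid(L,W):
    L=np.array(L,float);W=np.array(W,float)[:,:2];l=L-L.mean(0);w=W-W.mean(0)
    a=np.arctan2((l[:,0]*w[:,1]-l[:,1]*w[:,0]).sum(),(l*w).sum())
    R=np.array([[np.cos(a),-np.sin(a)],[np.sin(a),np.cos(a)]]);t=W.mean(0)-R@L.mean(0)
    return a,t,W-(L@R.T+t)
E
python3 - <<'E'
from h import *
c=optics.get_calibration('top');P=lambda u,z:ray(c,((u[0]+.5)/5.5+171.5,(u[1]+.5)/5.5+134.5),z)
def rep(n,px,z,L):
    W=np.array([P(u,zz) for u,zz in zip(px,z if hasattr(z,'__len__') else [z]*len(px))]);a,t,r=rigid(L,W);print(n,np.degrees(a).round(2),t.round(1),'\n',r.round(1).tolist(),W[:,:2].round(1).tolist())
rep('plate',[(47,205),(292,148),(357,458),(112,520)],40,[(75,57.5),(75,-57.5),(-75,-57.5),(-75,57.5)])
rep('jig',[(322,117),(645,38),(745,440),(425,520)],27,[(100,80),(100,-80),(-100,-80),(-100,80)])
rep('bars',[(618,90),(682,322),(470,478),(655,425)],[39]*4,[(80,-61),(-40,-61),(-81,57),(-81,-33)])
E
```

```text
plate 12.77 [562.5 105.6] 
 [[-0.4, 1.0], [1.7, -2.4], [1.2, -0.7], [-2.5, 2.1]] [[622.5, 179.3], [650.0, 63.6], [503.2, 32.2], [474.1, 147.1]]
jig 14.09 [589.4 -52.1] 
 [[-0.2, 0.4], [-0.1, -0.3], [-0.2, 0.9], [0.5, -1.0]] [[666.7, 50.3], [705.7, -105.6], [511.6, -153.1], [473.4, 0.2]]
bars 15.92 [587.3 -53.7] 
 [[-2.6, -1.0], [2.1, 1.8], [0.0, 0.1], [0.4, -0.9]] [[678.4, -91.4], [567.7, -121.6], [493.8, -21.1], [518.9, -108.6]]
```

Request:
jog_arm(delta_pos=[[2.4, -2.4, 0], [2.4, -2.4, 0], [2.4, -2.4, 0], [2.4, -2.4, 0], [2.4, -2.4, 0], [2.4, -2.4, 0], [2.4, -2.4, 0], [2.4, -2.4, 0]], delta_rot=[[0, 0, 0], [0, 0, 0], [0, 0, 0], [0, 0, 0], [0, 0, 0], [0, 0, 0], [0, 0, 0], [0, 0, 0]], hand=0.5)

```text
time: 0.77
eef_pos: [298.2, -366.6, 231.1]
tcp_rot: [0.991, 0.131, -0.0, -0.0]
wrist_force: [0.4, 0.1, 0.3]
opening: 42.4
```

Request:
jog_arm(delta_pos=[[2.4, -2.4, 0], [2.4, -2.4, 0], [2.4, -2.4, 0], [2.4, -2.4, 0], [2.4, -2.4, 0], [2.4, -2.4, 0], [2.4, -2.4, 0], [2.4, -2.4, 0]], delta_rot=[[0, 0, 0], [0, 0, 0], [0, 0, 0], [0, 0, 0], [0, 0, 0], [0, 0, 0], [0, 0, 0], [0, 0, 0]])

```text
time: 1.43
eef_pos: [433.7, -131.4, 231.2]
tcp_rot: [0.991, 0.131, -0.0, 0.0]
wrist_force: [0.4, -0.5, 0.3]
opening: 43.0
```

Request:
jog_arm(delta_pos=[[0, 0, 0], [0, 0, 0], [0, 0, 0], [0, 0, 0], [0, 0, 0], [0, 0, 0], [0, 0, 0], [0, 0, 0]], delta_rot=[[0, 0, -0.11], [0, 0, -0.11], [0, 0, -0.11], [0, 0, -0.11], [0, 0, -0.11], [0, 0, -0.11], [0, 0, -0.11], [0, 0, -0.11]])

```text
time: 2.1
eef_pos: [433.2, -133.0, 231.1]
tcp_rot: [0.84, 0.543, -0.0, -0.0]
wrist_force: [0.3, 0.1, -0.2]
opening: 43.1
```

Request:
jog_arm(delta_pos=[[0, 0, 0], [0, 0, 0], [0, 0, 0], [0, 0, 0], [0, 0, 0], [0, 0, 0], [0, 0, 0]], delta_rot=[[0, 0, -0.11], [0, 0, -0.11], [0, 0, -0.11], [0, 0, -0.11], [0, 0, -0.11], [0, 0, -0.11], [0, 0, 0]])

```text
time: 2.68
eef_pos: [433.1, -133.1, 231.0]
tcp_rot: [0.619, 0.786, -0.0, -0.0]
wrist_force: [-0.0, -0.0, 0.6]
opening: 42.9
```

Request:
jog_arm(delta_pos=[[1.5, 2.2, 0], [1.5, 2.2, 0], [1.5, 2.2, 0], [1.5, 2.2, 0], [1.5, 2.2, 0], [1.5, 2.2, 0], [1.5, 2.2, 0], [1.5, 2.2, 0]], delta_rot=[[0, 0, 0], [0, 0, 0], [0, 0, 0], [0, 0, 0], [0, 0, 0], [0, 0, 0], [0, 0, 0], [0, 0, 0]])

```text
time: 3.35
eef_pos: [577.8, 25.1, 231.0]
tcp_rot: [0.622, 0.783, -0.0, -0.0]
wrist_force: [-0.3, 0.3, 0.5]
opening: 42.5
```

```bash
python3 - <<'E'
from h import *
import pickle
w,c=snap('wrist','w1');pickle.dump(c,open('w1.pkl','wb'))
print(arm.get_obs()['eef_pos'],c['fovy'],c['cx'],c['cy'])
cv2.imwrite('pics/w1b.png',cv2.resize(cv2.imread('pics/w1.png'),(800,600),interpolation=2))
E
```

```text
[580.36731298  30.29342283 231.09971397] 65.70646984690485 253.2278426413235 191.70145394046563
```

View pics/w1b.png

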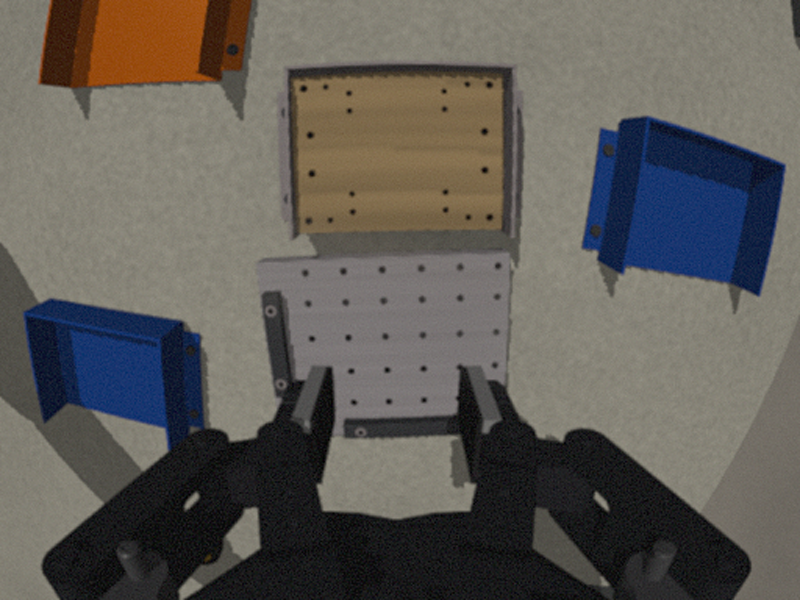

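Wrist picture (800x600): the plate's corners are near (295,77), (503,73), (503,229), (298,235). The jig's front edge runs (258,262) to (511,251), the fence's inner edge (279,292) to (289,385), and the end stop's inner edge (345,421) to (460,416).

```bash
python3 - <<'E'
from h import *
import pickle
c=pickle.load(open('w1.pkl','rb'));P=lambda u,z:ray(c,((u[0]+.5)/1.5625-.5,(u[1]+.5)/1.5625-.5),z,True)
W=[P(u,40) for u in[(295,77),(503,73),(503,229),(298,235)]]
a,t,r=rigid([(-75,57.5),(75,57.5),(75,-57.5),(-75,-57.5)],W);print('plate',np.degrees(a),t,r.round(1).tolist())
J=[P((258,262),27),P((511,251),27),P((279,292),39),P((289,385),39),P((345,421),39),P((460,416),39)]
A=lambda p,q:np.degrees(np.arctan2(*(q-p)[[1,0]]))
print(A(J[0],J[1]),A(J[3],J[2])-90,A(J[4],J[5]))
for an in (13,14,15):
    s=np.radians(an);R=np.array([[np.cos(s),-np.sin(s)],[np.sin(s),np.cos(s)]])
    print(an,'jigframe: plate',(t@R).round(1),[(j[:2]@R).round(1).tolist() for j in J])
E
```

```text
plate 14.168568877635751 [562.71444849 105.67579423] [[1.6, 0.4], [-0.5, 0.2], [-0.5, 0.5], [-0.6, -1.1]]
15.462006518039894 13.951714822541462 15.820230735777018
13 jigframe: plate [572.1 -23.6] [[461.0, -106.5], [658.2, -98.0], [479.8, -127.5], [481.2, -207.4], [526.3, -241.1], [623.2, -236.3]]
14 jigframe: plate [571.6 -33.6] [[459.1, -114.5], [656.4, -109.5], [477.5, -135.9], [477.5, -215.7], [522.0, -250.2], [619.0, -247.1]]
15 jigframe: plate [570.9 -43.6] [[457.1, -122.5], [654.4, -120.9], [475.1, -144.2], [473.6, -224.0], [517.5, -259.3], [614.6, -257.9]]
```

Request:
jog_arm(delta_pos=[[1.55, 0, 0], [1.55, 0, 0], [1.55, 0, 0], [1.55, 0, 3.6], [1.55, 0, 3.6], [0, 0, 3.6], [0, 0, 3.6], [0, 0, 1.6]], delta_rot=[[0, 0, 0], [0, 0, 0], [0, 0, 0], [0, 0, 0], [0, 0, 0], [0, 0, 0], [0, 0, -0.02], [0, 0, 0]])

```text
time: 4.07
eef_pos: [556.6, 98.9, 66.9]
tcp_rot: [0.613, 0.79, -0.002, -0.002]
wrist_force: [-0.8, -0.9, 0.5]
opening: 42.9
```

Request:
jog_arm(delta_pos=[[0, 0, 0.7], [0, 0, 0.5], [0, 0, 0.3], [0, 0, 0.2], [0, 0, 0], [0, 0, 0]], delta_rot=[[0, 0, 0], [0, 0, 0], [0, 0, 0], [0, 0, 0], [0, 0, 0], [0, 0, 0]])

```text
time: 4.57
eef_pos: [560.0, 99.7, 55.3]
tcp_rot: [0.613, 0.79, 0.001, 0.001]
wrist_force: [0.2, -0.4, 0.0]
opening: 42.6
```

Request:
jog_arm(delta_pos=[[0.1, 0, 0.4], [0.1, 0, 0.4], [0.1, 0, 0.3], [0, 0, 0.1], [0, 0, 0], [0, 0, 0]], delta_rot=[[0, 0, 0], [0, 0, 0], [0, 0, 0], [0, 0, 0], [0, 0, 0], [0, 0, 0]])

```text
time: 5.07
eef_pos: [558.5, 102.6, 42.2]
tcp_rot: [0.613, 0.79, -0.0, -0.0]
wrist_force: [-0.0, -1.0, -0.3]
opening: 42.4
```

Request:
jog_arm(delta_pos=[[0, 0, 0.1], [0, 0, 0.1], [0, 0, 0.05], [0, 0, 0.05], [0, 0, 0], [0, 0, 0]], delta_rot=[[0, 0, 0], [0, 0, 0], [0, 0, 0], [0, 0, 0], [0, 0, 0], [0, 0, 0]])

```text
time: 5.57
eef_pos: [558.6, 102.5, 39.3]
tcp_rot: [0.613, 0.79, -0.0, 0.0]
wrist_force: [0.3, 0.3, 0.0]
opening: 42.8
```

Request:
jog_arm(delta_pos=[[0, 0, 0.05], [0, 0, 0.05], [0, 0, 0.05], [0, 0, 0.0], [0, 0, 0]], delta_rot=[[0, 0, 0], [0, 0, 0], [0, 0, 0], [0, 0, 0], [0, 0, 0]])

```text
time: 5.98
eef_pos: [558.9, 102.7, 38.3]
tcp_rot: [0.613, 0.79, 0.0, 0.0]
wrist_force: [-0.8, -1.4, 5.5]
opening: 42.8
```

Request:
jog_arm(delta_pos=[[0, 0, 0.05], [0, 0, 0.05], [0, 0, 0.0], [0, 0, 0.0]], delta_rot=[[0, 0, 0], [0, 0, 0], [0, 0, 0], [0, 0, 0]])

```text
time: 6.32
eef_pos: [559.5, 102.9, 38.2]
tcp_rot: [0.613, 0.79, 0.001, 0.001]
wrist_force: [-1.9, -1.0, 14.7]
opening: 42.4
```

Request:
jog_arm(delta_pos=[[0, 0, -0.05], [0, 0, -0.05], [0, 0, 0.0], [0, 0, 0.0]], delta_rot=[[0, 0, 0], [0, 0, 0], [0, 0, 0], [0, 0, 0]])

```text
time: 6.65
eef_pos: [559.1, 102.7, 38.3]
tcp_rot: [0.613, 0.79, 0.0, 0.0]
wrist_force: [0.1, 0.7, 6.8]
opening: 43.4
```

Request:
jog_arm(delta_pos=[[0, 0, -0.025], [-0.1, 0, 0], [-0.2, 0, 0], [-0.2, 0, 0], [-0.2, 0, 0], [-0.2, 0, 0], [-0.2, 0, 0], [0, 0, 0]], delta_rot=[[0, 0, 0], [0, 0, 0], [0, 0, 0], [0, 0, 0], [0, 0, 0], [0, 0, 0], [0, 0, 0], [0, 0, 0]])

```text
time: 7.32
eef_pos: [561.7, 91.7, 38.3]
tcp_rot: [0.613, 0.79, 0.0, 0.0]
wrist_force: [0.4, -0.3, 6.2]
opening: 42.8
```

```bash
python3 - <<'E'
from h import *
import pickle
w,c=snap('wrist','w2');pickle.dump(c,open('w2.pkl','wb'))
o=arm.get_obs();print(o['eef_pos'],o['wrist_force'])
cv2.imwrite('pics/w2b.png',cv2.resize(cv2.imread('pics/w2.png'),(800,600),interpolation=2))
E
```

```text
[561.72602971  91.65999698  38.29538766] [ 0.31430344 -0.87485445  6.05230801]
```

View pics/w2b.png

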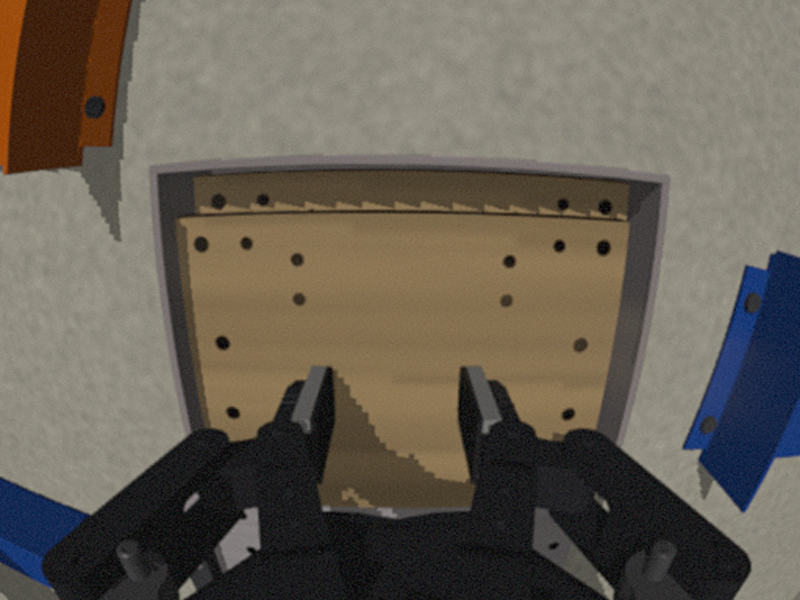

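The top plate slid alone: plate3's rear strip shows at row 190 and it hasn't moved. Continuing, slightly lighter.

Request:
jog_arm(delta_pos=[[-0.1, 0, -0.015], [-0.25, 0.01, 0], [-0.25, 0.01, 0], [-0.25, 0.01, 0], [-0.25, 0.01, 0], [-0.25, 0.01, 0], [-0.25, 0.01, 0], [0, 0, 0]], delta_rot=[[0, 0, 0], [0, 0, 0], [0, 0, 0], [0, 0, 0], [0, 0, 0], [0, 0, 0], [0, 0, 0], [0, 0, 0]])

```text
time: 8.03
eef_pos: [566.2, 75.8, 38.3]
tcp_rot: [0.613, 0.79, -0.0, 0.0]
wrist_force: [1.0, -1.4, 4.7]
opening: 42.6
```

Request:
jog_arm(delta_pos=[[-0.1, 0, 0], [-0.25, 0.01, 0], [-0.25, 0.01, 0], [-0.25, 0.01, 0], [-0.25, 0.01, 0], [-0.25, 0.01, 0], [-0.25, 0.01, 0], [0, 0, 0]], delta_rot=[[0, 0, 0], [0, 0, 0], [0, 0, 0], [0, 0, 0], [0, 0, 0], [0, 0, 0], [0, 0, 0], [0, 0, 0]])

```text
time: 8.7
eef_pos: [570.8, 60.3, 38.3]
tcp_rot: [0.613, 0.79, -0.0, 0.0]
wrist_force: [0.4, -0.4, 5.9]
opening: 42.6
```

Request:
jog_arm(delta_pos=[[-0.1, 0, -0.01], [-0.25, 0, 0], [-0.25, 0, 0], [-0.25, 0, 0], [-0.25, 0, 0], [-0.1, 0, 0], [0, 0, 0]], delta_rot=[[0, 0, 0], [0, 0, 0], [0, 0, 0], [0, 0, 0], [0, 0, 0], [0, 0, 0], [0, 0, 0]])

```text
time: 9.28
eef_pos: [573.6, 48.9, 38.3]
tcp_rot: [0.613, 0.79, -0.0, 0.0]
wrist_force: [0.4, 0.1, 3.2]
opening: 42.8
```

Request:
jog_arm(delta_pos=[[-0.1, 0, 0], [-0.25, 0, 0], [-0.25, 0, 0], [-0.25, 0, 0], [-0.1, 0, 0], [0, 0, 0]], delta_rot=[[0, 0, 0], [0, 0, 0], [0, 0, 0], [0, 0, 0], [0, 0, 0], [0, 0, 0]])

```text
time: 9.78
eef_pos: [575.7, 39.6, 38.0]
tcp_rot: [0.613, 0.79, -0.0, -0.0]
wrist_force: [-0.9, -1.0, 1.4]
opening: 42.5
```

Request:
jog_arm(delta_pos=[[0, 0, 0.04], [0, 0, 0], [0, 0, 0]], delta_rot=[[0, 0, 0], [0, 0, 0], [0, 0, 0]])

```text
time: 10.03
eef_pos: [575.9, 40.3, 38.0]
tcp_rot: [0.613, 0.79, -0.0, 0.0]
wrist_force: [0.4, -1.2, 3.5]
opening: 42.9
```

Request:
jog_arm(delta_pos=[[-0.1, 0, 0.005], [-0.25, 0, 0.01], [-0.25, 0, 0.01], [-0.25, 0, 0.01], [-0.25, 0, 0.01], [-0.25, 0, 0.01], [0, 0, 0], [0, 0, 0]], delta_rot=[[0, 0, 0], [0, 0, 0], [0, 0, 0], [0, 0, 0], [0, 0, 0], [0, 0, 0], [0, 0, 0], [0, 0, 0]])

```text
time: 10.7
eef_pos: [579.3, 26.7, 37.3]
tcp_rot: [0.613, 0.79, -0.0, 0.0]
wrist_force: [0.3, -0.9, 2.7]
opening: 42.7
```

```bash
python3 - <<'E'
from h import *
import pickle
w,c=snap('wrist','w3');t,_=snap('top','t3');pickle.dump(c,open('w3.pkl','wb'))
o=arm.get_obs();print(o['eef_pos'],o['wrist_force'])
cv2.imwrite('pics/w3b.png',cv2.resize(cv2.imread('pics/w3.png'),(800,600),interpolation=2))
E
```

```text
[579.21491263  27.00635459  37.31434287] [ 0.29464205 -0.61814896  3.42067683]
```

View pics/w3b.png

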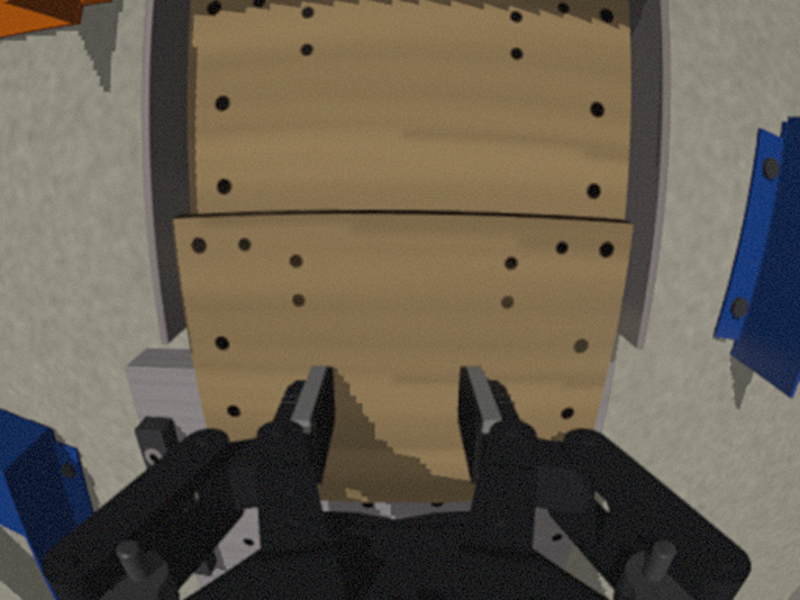

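The plate is moving with the fingers, its rear edge at row 217, and plate3 is still in place. Continuing.

Request:
jog_arm(delta_pos=[[-0.1, 0, 0], [-0.25, 0, 0.01], [-0.25, 0, 0.01], [-0.25, 0, 0.01], [-0.25, 0, 0.01], [-0.25, 0, 0.01], [0, 0, 0], [0, 0, 0]], delta_rot=[[0, 0, 0], [0, 0, 0], [0, 0, 0], [0, 0, 0], [0, 0, 0], [0, 0, 0], [0, 0, 0], [0, 0, 0]])

```text
time: 11.47
eef_pos: [582.7, 13.7, 36.9]
tcp_rot: [0.613, 0.79, -0.0, 0.0]
wrist_force: [-0.3, -1.5, 3.0]
opening: 42.8
```

Request:
jog_arm(delta_pos=[[-0.1, 0, 0], [-0.25, 0, 0.01], [-0.25, 0, 0.01], [-0.25, 0, 0.01], [-0.25, 0, 0.01], [-0.1, 0, 0], [0, 0, 0]], delta_rot=[[0, 0, 0], [0, 0, 0], [0, 0, 0], [0, 0, 0], [0, 0, 0], [0, 0, 0], [0, 0, 0]])

```text
time: 12.05
eef_pos: [585.8, 2.0, 36.5]
tcp_rot: [0.613, 0.79, -0.0, 0.0]
wrist_force: [-0.2, -0.9, 4.2]
opening: 42.7
```

Request:
jog_arm(delta_pos=[[-0.1, 0, 0], [-0.2, 0, 0.01], [-0.2, 0, 0.01], [-0.2, 0, 0], [-0.1, 0, 0], [0, 0, 0]], delta_rot=[[0, 0, 0], [0, 0, 0], [0, 0, 0], [0, 0, 0], [0, 0, 0], [0, 0, 0]])

```text
time: 12.55
eef_pos: [587.7, -5.4, 36.4]
tcp_rot: [0.613, 0.79, 0.0, 0.0]
wrist_force: [-0.4, -0.9, 5.8]
opening: 42.7
```

Request:
jog_arm(delta_pos=[[-0.1, 0, 0], [-0.2, 0, 0], [-0.2, 0, 0], [-0.2, 0, 0], [0, 0, 0]], delta_rot=[[0, 0, 0], [0, 0, 0], [0, 0, 0], [0, 0, 0], [0, 0, 0]])

```text
time: 12.97
eef_pos: [589.0, -13.0, 35.8]
tcp_rot: [0.613, 0.79, -0.001, -0.0]
wrist_force: [-0.1, 0.5, -0.3]
opening: 42.7
```

Request:
jog_arm(delta_pos=[[0, 0, 0.05], [0, 0, 0.05], [0, 0, 0], [0, 0, 0]], delta_rot=[[0, 0, 0], [0, 0, 0], [0, 0, 0], [0, 0, 0]])

```text
time: 13.3
eef_pos: [589.2, -11.8, 35.2]
tcp_rot: [0.613, 0.79, -0.0, -0.0]
wrist_force: [-0.3, -0.6, 0.6]
opening: 43.1
```

Request:
jog_arm(delta_pos=[[0, 0, 0.03], [0, 0, 0], [0, 0, 0]], delta_rot=[[0, 0, 0], [0, 0, 0], [0, 0, 0]])

```text
time: 13.55
eef_pos: [589.3, -11.9, 34.9]
tcp_rot: [0.613, 0.79, -0.0, 0.0]
wrist_force: [0.4, 0.4, -0.0]
opening: 42.6
```

Request:
jog_arm(delta_pos=[[0, 0, 0.04], [0, 0, 0], [0, 0, 0]], delta_rot=[[0, 0, 0], [0, 0, 0], [0, 0, 0]])

```text
time: 13.8
eef_pos: [589.3, -11.9, 34.5]
tcp_rot: [0.613, 0.79, -0.0, 0.0]
wrist_force: [0.0, 0.0, 0.5]
opening: 42.8
```

Request:
jog_arm(delta_pos=[[0, 0, 0.03], [0, 0, 0], [0, 0, 0]], delta_rot=[[0, 0, 0], [0, 0, 0], [0, 0, 0]])

```text
time: 14.05
eef_pos: [589.4, -11.9, 34.3]
tcp_rot: [0.613, 0.79, 0.0, 0.0]
wrist_force: [0.2, -0.7, 1.5]
opening: 42.5
```

Request:
jog_arm(delta_pos=[[0, 0, 0.03], [-0.2, 0, 0], [-0.25, 0, 0], [-0.25, 0, 0], [-0.25, 0, 0], [-0.2, 0, 0], [-0.1, 0, 0], [0, 0, 0]], delta_rot=[[0, 0, 0], [0, 0, 0], [0, 0, 0], [0, 0, 0], [0, 0, 0], [0, 0, 0], [0, 0, 0], [0, 0, 0]])

```text
time: 14.72
eef_pos: [592.9, -24.5, 34.3]
tcp_rot: [0.613, 0.79, 0.0, 0.0]
wrist_force: [0.6, 0.5, 5.5]
opening: 42.7
```

Request:
jog_arm(delta_pos=[[-0.1, 0, 0], [-0.2, 0, 0], [-0.2, 0, 0], [-0.2, 0, 0], [-0.2, 0, 0], [-0.2, 0, 0], [0, 0, 0], [0, 0, 0]], delta_rot=[[0, 0, 0], [0, 0, 0], [0, 0, 0], [0, 0, 0], [0, 0, 0], [0, 0, 0], [0, 0, 0], [0, 0, 0]])

```text
time: 15.38
eef_pos: [595.8, -35.3, 34.3]
tcp_rot: [0.613, 0.79, 0.0, 0.001]
wrist_force: [0.4, 0.5, 4.3]
opening: 42.5
```

```bash
python3 - <<'E'
from h import *
import pickle
w,c=snap('wrist','w4');t,_=snap('top','t4');pickle.dump(c,open('w4.pkl','wb'))
o=arm.get_obs();print(o['eef_pos'],o['wrist_force'])
A=cv2.resize(cv2.imread('pics/w4.png'),(790,592),interpolation=2)
cv2.imwrite('pics/w4b.png',A)
E
```

```text
[595.73845683 -35.31056069  34.29121552] [-0.46209129 -0.49210408  4.4222134 ]
```

View pics/w4b.png

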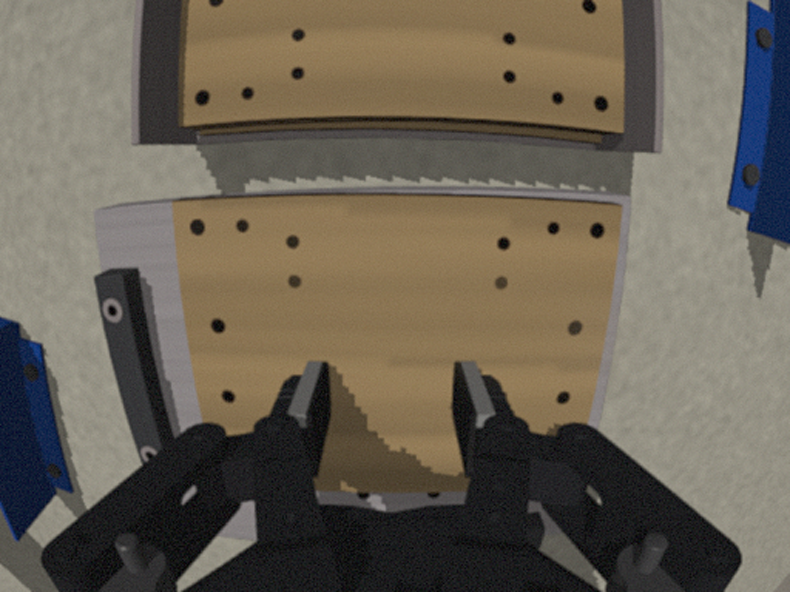

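Request:
jog_arm(delta_pos=[[-0.1, 0, 0], [-0.25, 0, 0], [-0.25, 0, 0], [-0.25, 0, 0], [-0.25, 0, 0], [-0.25, 0, 0], [-0.15, 0, 0], [0, 0, 0]], delta_rot=[[0, 0, 0], [0, 0, 0], [0, 0, 0], [0, 0, 0], [0, 0, 0], [0, 0, 0], [0, 0, 0], [0, 0, 0]])

```text
time: 16.15
eef_pos: [599.5, -49.8, 34.3]
tcp_rot: [0.613, 0.79, 0.0, 0.0]
wrist_force: [0.2, -0.8, 5.0]
opening: 42.6
```

Request:
jog_arm(delta_pos=[[-0.1, 0, 0], [-0.15, 0, 0], [-0.15, 0, 0], [-0.1, 0, 0], [0, 0, 0]], delta_rot=[[0, 0, 0], [0, 0, 0], [0, 0, 0], [0, 0, 0], [0, 0, 0]])

```text
time: 16.57
eef_pos: [600.7, -54.4, 34.3]
tcp_rot: [0.613, 0.79, 0.0, 0.0]
wrist_force: [-0.4, 1.1, 5.7]
opening: 42.8
```

Request:
jog_arm(delta_pos=[[-0.1, 0, 0], [-0.1, 0, 0], [-0.1, 0, 0], [-0.1, 0, 0], [0, 0, 0]], delta_rot=[[0, 0, 0], [0, 0, 0], [0, 0, 0], [0, 0, 0], [0, 0, 0]])

```text
time: 16.98
eef_pos: [601.6, -58.2, 34.3]
tcp_rot: [0.613, 0.79, 0.0, 0.0]
wrist_force: [-0.2, 0.9, 6.1]
opening: 43.0
```

```bash
cat >> h.py <<'E'
def slip(a,b):
    "mm motion of plate relative to tool in image px, by matching rear-hole patches"
    A=cv2.cvtColor(a,cv2.COLOR_RGB2GRAY) if a.ndim==3 else a;B=cv2.cvtColor(b,cv2.COLOR_RGB2GRAY)
    for u,v in((128,147),(190,157),(326,158),(387,149),(141,211),(373,212)):
        r=cv2.matchTemplate(B[v-60:v+60,u-40:u+40],A[v-10:v+10,u-10:u+10],cv2.TM_CCOEFF_NORMED)
        _,m,_,p=cv2.minMaxLoc(r);print((u,v),'du,dv',p[0]-30,p[1]-50,round(m,2))
E
python3 - <<'E'
from h import *
a=cv2.cvtColor(cv2.imread('pics/w4.png'),cv2.COLOR_BGR2RGB)
w,c=snap('wrist','w5');slip(a,w)
E
```

```text
(128, 147) du,dv 0 0 0.99
(190, 157) du,dv 0 0 0.99
(326, 158) du,dv 0 0 0.99
(387, 149) du,dv 0 0 0.99
(141, 211) du,dv 0 0 0.99
(373, 212) du,dv 0 0 0.99
```

Request:
jog_arm(delta_pos=[[-0.1, 0, -0.01], [-0.1, 0, 0], [-0.1, 0, 0], [-0.1, 0, 0], [0, 0, 0]], delta_rot=[[0, 0, 0], [0, 0, 0], [0, 0, 0], [0, 0, 0], [0, 0, 0]])

```text
time: 17.45
eef_pos: [602.5, -61.7, 34.3]
tcp_rot: [0.613, 0.79, 0.0, 0.0]
wrist_force: [-0.1, 2.6, 4.7]
opening: 42.7
```

```bash
python3 - <<'E'
from h import *
a=cv2.cvtColor(cv2.imread('pics/w4.png'),cv2.COLOR_BGR2RGB)
w,c=snap('wrist','w6');slip(a,w)
cv2.imwrite('pics/w6b.png',cv2.resize(cv2.imread('pics/w6.png'),(800,600),interpolation=2))
E
```

```text
(128, 147) du,dv -2 -1 0.98
(190, 157) du,dv -2 -3 0.98
(326, 158) du,dv -2 -6 0.99
(387, 149) du,dv -2 -7 0.98
(141, 211) du,dv -1 -2 0.98
(373, 212) du,dv 0 -6 0.98
```

View pics/w6b.png

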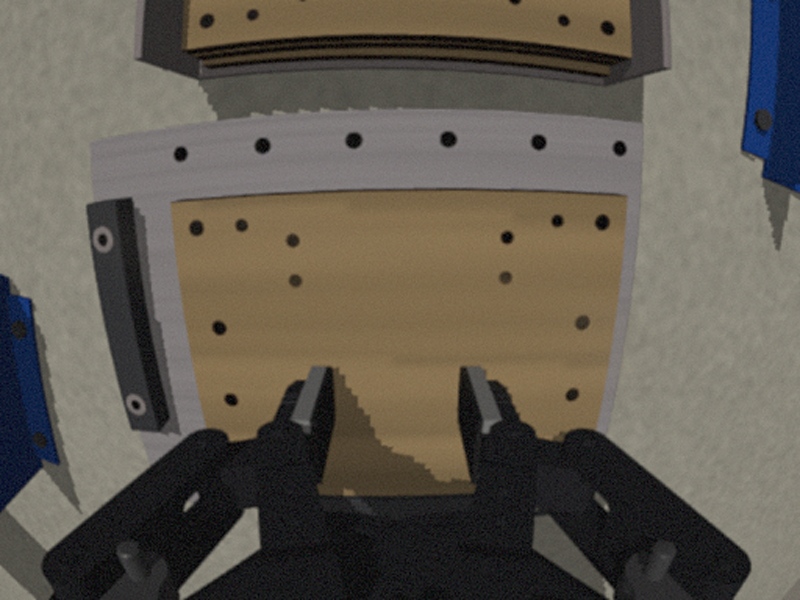

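The plate has met the end stop and turned about 1.3° to align with it; the fingers now slip. The fence's inner edge (133,200)-(168,420) is about 14 mm from the plate's left edge. Now sliding towards the fence with a slight bias to the stop.

Request:
jog_arm(delta_pos=[[0, -0.1, 0], [-0.01, -0.2, 0], [-0.01, -0.2, 0], [-0.01, -0.2, 0], [-0.01, -0.2, 0], [-0.01, -0.1, 0], [0, 0, 0]], delta_rot=[[0, 0, 0], [0, 0, 0], [0, 0, 0], [0, 0, 0], [0, 0, 0], [0, 0, 0], [0, 0, 0]])

```text
time: 18.08
eef_pos: [592.6, -64.8, 34.3]
tcp_rot: [0.613, 0.79, 0.0, 0.0]
wrist_force: [-0.2, 2.0, 5.6]
opening: 42.4
```

Request:
jog_arm(delta_pos=[[-0.01, -0.1, 0], [-0.01, -0.1, 0], [-0.01, -0.1, 0], [-0.01, -0.1, 0], [0, 0, 0]], delta_rot=[[0, 0, 0], [0, 0, 0], [0, 0, 0], [0, 0, 0], [0, 0, 0]])

```text
time: 18.5
eef_pos: [588.9, -66.1, 34.3]
tcp_rot: [0.613, 0.79, 0.0, 0.0]
wrist_force: [0.3, 2.7, 5.7]
opening: 42.4
```

```bash
python3 - <<'E'
from h import *
a=cv2.cvtColor(cv2.imread('pics/w6.png'),cv2.COLOR_BGR2RGB)
w,c=snap('wrist','w7');slip(a,w)
E
```

```text
(128, 147) du,dv 1 -1 0.98
(190, 157) du,dv 1 -1 0.98
(326, 158) du,dv 1 -1 0.99
(387, 149) du,dv 1 -1 0.99
(141, 211) du,dv 1 -1 0.99
(373, 212) du,dv 1 -1 0.98
```

Sliding along cleanly, no added turn. A little more.

Request:
jog_arm(delta_pos=[[-0.01, -0.1, 0], [-0.01, -0.1, 0], [-0.01, -0.1, 0], [-0.01, -0.1, 0], [0, 0, 0]], delta_rot=[[0, 0, 0], [0, 0, 0], [0, 0, 0], [0, 0, 0], [0, 0, 0]])

```text
time: 18.97
eef_pos: [585.2, -67.5, 34.3]
tcp_rot: [0.613, 0.79, 0.0, 0.0]
wrist_force: [-0.3, 2.0, 5.3]
opening: 42.7
```

```bash
python3 - <<'E'
from h import *
a=cv2.cvtColor(cv2.imread('pics/w6.png'),cv2.COLOR_BGR2RGB)
w,c=snap('wrist','w8');slip(a,w);print(arm.get_obs()['wrist_force'])
cv2.imwrite('pics/w8b.png',cv2.resize(cv2.imread('pics/w8.png')[90:300,40:300],None,fx=2.8,fy=2.8,interpolation=2))
E
```

```text
(128, 147) du,dv 1 -2 0.99
(190, 157) du,dv 1 -2 0.98
(326, 158) du,dv 2 -2 0.98
(387, 149) du,dv 2 -2 0.98
(141, 211) du,dv 1 -2 0.99
(373, 212) du,dv 2 -2 0.97
[-0.71165214  2.90601736  6.49328698]
```

View pics/w8b.png

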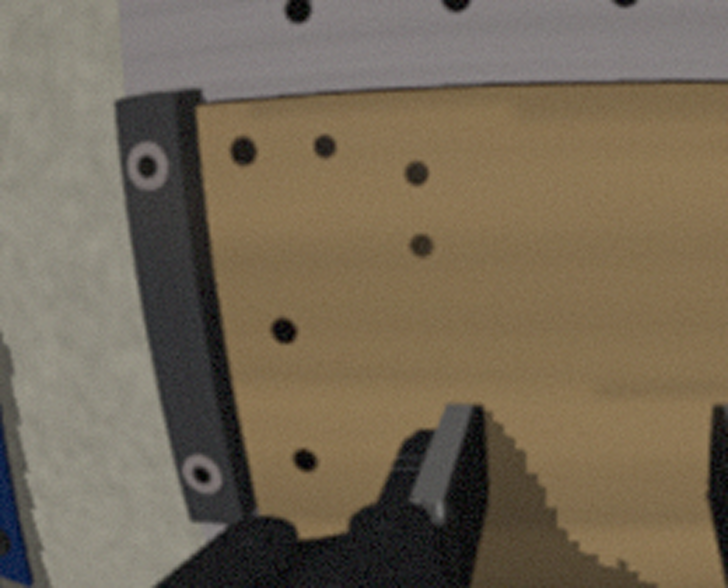

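The plate's edge is at the fence's inner face. One more push into the corner, to see the fingers slip both ways.

Request:
jog_arm(delta_pos=[[-0.01, -0.1, -0.01], [-0.02, -0.1, 0], [-0.02, -0.1, 0], [-0.02, -0.1, 0], [-0.05, 0, 0], [-0.05, 0, 0], [0, 0, 0]], delta_rot=[[0, 0, 0], [0, 0, 0], [0, 0, 0], [0, 0, 0], [0, 0, 0], [0, 0, 0], [0, 0, 0]])

```text
time: 19.6
eef_pos: [581.4, -70.0, 34.3]
tcp_rot: [0.613, 0.79, 0.0, -0.0]
wrist_force: [-0.4, 2.7, 6.1]
opening: 42.5
```

```bash
python3 - <<'E'
from h import *
a=cv2.cvtColor(cv2.imread('pics/w8.png'),cv2.COLOR_BGR2RGB)
w,c=snap('wrist','w9');slip(a,w);print(arm.get_obs()['wrist_force'])
E
```

```text
(128, 147) du,dv 2 -3 0.98
(190, 157) du,dv 3 -3 0.99
(326, 158) du,dv 3 -3 0.99
(387, 149) du,dv 3 -3 0.99
(141, 211) du,dv 2 -3 0.98
(373, 212) du,dv 3 -3 0.98
[-1.04907107  1.60669824  7.40629234]
```

Request:
jog_arm(delta_pos=[[0, -0.1, -0.01], [0, -0.1, 0], [0, -0.1, 0], [0, -0.1, 0], [0, -0.1, 0], [0, 0, 0]], delta_rot=[[0, 0, 0], [0, 0, 0], [0, 0, 0], [0, 0, 0], [0, 0, 0], [0, 0, 0]])

```text
time: 20.15
eef_pos: [576.6, -71.8, 34.3]
tcp_rot: [0.613, 0.79, -0.0, 0.0]
wrist_force: [1.5, 0.4, 5.3]
opening: 42.8
```

```bash
python3 - <<'E'
from h import *
a=cv2.cvtColor(cv2.imread('pics/w9.png'),cv2.COLOR_BGR2RGB)
w,c=snap('wrist','w10');slip(a,w);print(arm.get_obs()['wrist_force'])
E
```

```text
(128, 147) du,dv 9 -1 0.99
(190, 157) du,dv 10 -1 0.98
(326, 158) du,dv 10 -1 0.98
(387, 149) du,dv -19 -3 0.98
(141, 211) du,dv 9 -1 0.98
(373, 212) du,dv 9 -1 0.96
[1.03600244 0.48321223 5.07792702]
```

Full slip now: the plate is held at the fence. A last push to the end stop, then I lift off.

Request:
jog_arm(delta_pos=[[-0.1, 0, 0], [-0.1, 0, 0], [-0.1, 0, 0], [-0.1, 0, 0], [0, 0, 0], [0, 0, 0]], delta_rot=[[0, 0, 0], [0, 0, 0], [0, 0, 0], [0, 0, 0], [0, 0, 0], [0, 0, 0]])

```text
time: 20.7
eef_pos: [577.3, -74.7, 34.3]
tcp_rot: [0.612, 0.79, -0.0, -0.0]
wrist_force: [0.0, 0.9, 6.7]
opening: 42.5
```

```bash
python3 - <<'E'
from h import *
a=cv2.cvtColor(cv2.imread('pics/w10.png'),cv2.COLOR_BGR2RGB)
w,c=snap('wrist','w11');slip(a,w);print(arm.get_obs()['wrist_force'])
E
```

```text
(128, 147) du,dv 0 -6 0.98
(190, 157) du,dv 0 -7 0.94
(326, 158) du,dv 1 -6 0.56
(387, 149) du,dv 1 -6 0.95
(141, 211) du,dv -1 -6 0.97
(373, 212) du,dv 1 -5 0.86
[-0.99312173  2.64533911  5.59018504]
```

Request:
jog_arm(delta_pos=[[0, 0, -0.1], [0, 0, -0.3], [0, 0, -1], [0, 0, -3], [0, 0, -3], [0, 0, -3], [-2, 0, -3], [-2, 0, -3]], delta_rot=[[0, 0, 0], [0, 0, 0], [0, 0, 0], [0, 0, 0], [0, 0, 0], [0, 0, 0], [0, 0, 0], [0, 0, 0]])

```text
time: 21.42
eef_pos: [587.1, -113.1, 200.6]
tcp_rot: [0.612, 0.791, 0.0, -0.0]
wrist_force: [-0.0, 0.0, 0.7]
opening: 42.9
```

Request:
jog_arm(delta_pos=[[-2, 0, 0], [-2, 0, 0], [-2, 0, 0], [-2, 0, 0], [0, 0, 0], [0, 0, 0]], delta_rot=[[0, 0, 0], [0, 0, 0], [0, 0, 0], [0, 0, 0], [0, 0, 0], [0, 0, 0]])

```text
time: 21.92
eef_pos: [607.0, -192.9, 198.3]
tcp_rot: [0.614, 0.79, -0.0, -0.0]
wrist_force: [-0.3, 0.6, -0.3]
opening: 42.4
```

```bash
python3 - <<'E'
from h import *
import pickle
w,c=snap('wrist','w12');pickle.dump(c,open('w12.pkl','wb'))
o=arm.get_obs();print(o['eef_pos'],o['wrist_force'])
cv2.imwrite('pics/w12b.png',cv2.resize(cv2.imread('pics/w12.png')[0:240,90:400],None,fx=2.5,fy=2.5,interpolation=2))
E
```

```text
[ 607.19274804 -191.28640633  198.39611351] [-0.51506932  0.55074574  0.15623264]
```

View pics/w12b.png

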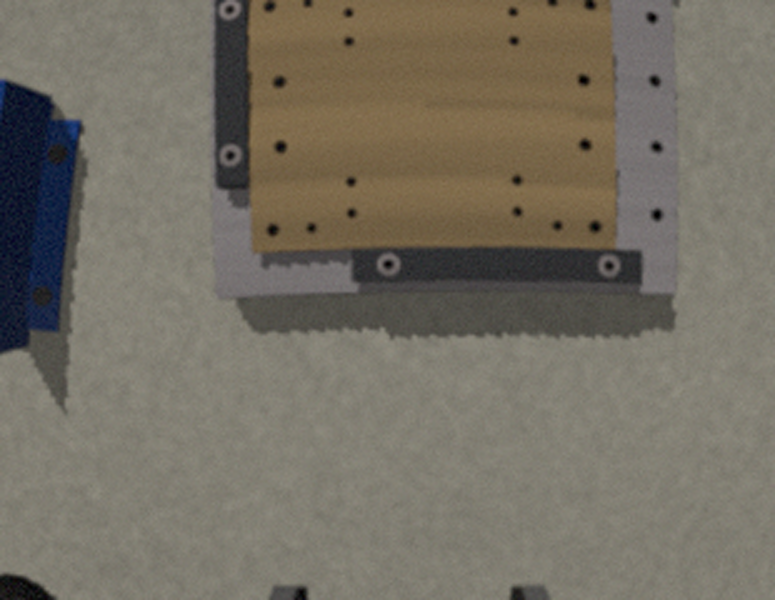

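The plate lies flat, its lower edge against the end stop (row 249) and its left edge against the fence (column 249). Last, a look at the whole from above.

```bash
python3 - <<'E'
from h import *
t,c=snap('top','t9')
cv2.imwrite('pics/t9b.png',cv2.resize(cv2.imread('pics/t9.png')[120:250,165:340],None,fx=4.5,fy=4.5,interpolation=2))
E
```

```text
(no output)
```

View pics/t9b.png

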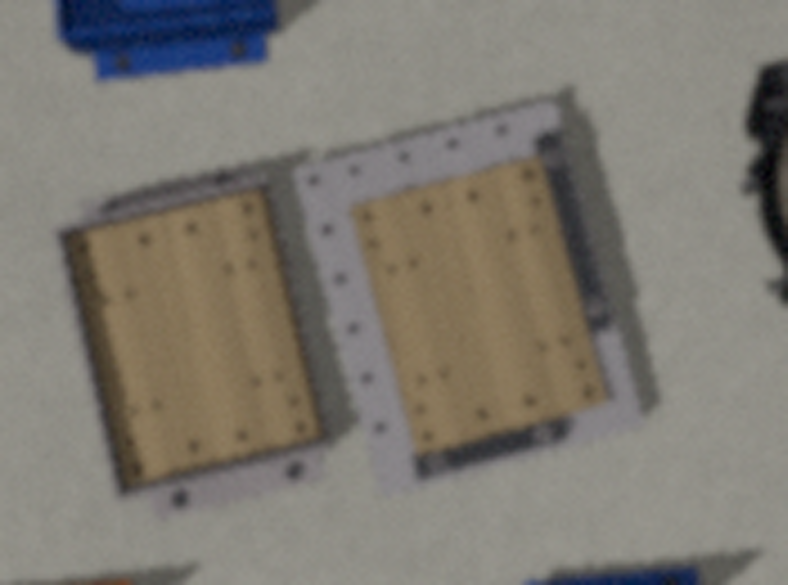

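The pile is in the holder and the plate is in the corner, so I'm handing in.

```bash
python3 -c "
from station import workorder;print(workorder.finish_job())"
```

```text
the job is handed in; nothing more can be done
None
```

The top plate is off the pile and banked in the jig's corner, and I handed the job in at about 22 s on the robot's clock.

I dragged it with two fingertips, at about 1.5 to 7 N. It slid out over the 4 mm step onto the jig deck, then to the end stop and along to the side fence.

- **Seating:** at each stop I kept pushing until the fingers slipped on the plate. The last wrist and top pictures show it flat, with one edge on the end stop and the neighbouring edge on the fence.
- **Pile:** the other three plates are still in the holder with no large shift visible. In one wrist picture plate3's front edge looked perhaps 1 mm forward, which I put down to perspective and did not measure.
- **Force:** pressing down at first contact briefly reached 14.7 N, before any sideways motion. I backed off before dragging. Readings otherwise stayed at or below about 7.4 N, so a little over the 2 to 6 N range at times.
- **Bystanders:** I touched nothing else on the bench, and the arm was clear of everything at hand-in.

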